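# Put the tattoo machine away in its case

### The arm

A 6-joint arm with a two-finger parallel gripper is mounted at the origin on the work surface. World frame = base frame: x ahead of the robot, y to its left, z up, the work surface at z = 0. Lengths are in m, angles in rad, forces in N, time in s.
With the tool pointing down it reaches from about 0.25 to 0.8 m from the base axis. Payload 3.9 kg.
Tool frame: the origin (TCP) lies midway between the tips of the shut fingers; the grasp point (between the pads) lies behind it (bot.pinch_z is the z of the grasp point in the tool frame, in m); z points along the fingers, y is the line along which they close (so a half turn about z gives the same grasp; the last joint's range is limited). The gripper opens to 85 mm and grips with 20 to 120 N. Pads are 22 mm wide; open, the fingers measure 114 mm over their backs; the gripper's body (76 mm by 85 mm) begins 54 mm behind the grasp point. The pads swing forward as they close: fully open they stand 13 mm farther back than shut.
Start: joints at [1.168, 0.26, -0.138, 1.173, 0, 1.571], TCP at [0.206, 0.483, 0.207] pointing down, gripper open.
Joint ranges: [-2.78, 2.78], [-0.83, 1.72], [-1.28, 1.37], [-1.9, 2.12], [-1.57, 1.48], [-3.14, 3.14]. Speed limits (rad/s): [2.57, 2.57, 3.14, 3.14, 3.14, 3.14].

### API

Orientations are given as a unit quaternion [w, x, y, z].
In Python, from plant import get_state, camera, order, nets, bot gives the robot as it stands.
- The arm moves only by the tool drive_tool, never from a script. Its argument "motion" is a list of rows, each an object of numbers: "hand": the opening, from 0 (shut) to 1 (fully open); "tx", "ty", "tz": the shift along the tool's x, y, z in cm; "roll": the turn about the tool's z in degrees. In form: [{"hand": .., "tx": .., "ty": .., "tz": .., "roll": ..}, ...]. A call has 1 to 8 rows; each row is the pose to reach, as a shift and turn from the pose commanded when the call began, along the tool's axes at that moment; what a row does not reach only later rows make up. A row lasts 1/10 s, in which the tool goes at most 50 mm and 8.59 degrees, less where a joint would pass 70% of its speed; a pose out of reach is approached as far as the arm can. A call with a gripper value outside its range is refused whole. The fingers move at their own pace and stop on an object; "force" is the grip in N (left out, the last holds). Time passes only in rows, so rows that repeat a pose let the fingers close. It gives the time, the measured TCP pose, the force, the opening and the grip force at its end, in the units of the state.
- get_state(): the state, without advancing time (a new reading comes with each control period).
- camera(name): name is "scene" or "top" or "wrist"; returns a dict with "image" (420x560x3 uint8, red, green, blue), "depth" (420x560 float32, m along the optical axis (not along the pixel's ray), 0 where there is no reading), "fx", "fy", "cx", "cy" (pixels), "dist" ([k1, k2, p1, p2, k3] as OpenCV has them; the pictures are not rectified), "extrinsics" (4x4, takes a point from world to camera coordinates); the wrist camera has in their place "T_tool_cam" (4x4, takes a point from camera to tool coordinates, whose origin is the TCP and whose axes are the flange's). Camera axes: x right, y down, z forward; pixel columns grow to the right and rows downward; lengths in m; the calibration is good to about 2 mm. A picture is of the moment at which its call begins: read the wrist's pose just before it.
- order.close_job(): hands the job in; it is judged then, once.
Trained networks look in a picture, given as the dict that the camera call returned (one of the last four; its "shot" number tells which), for a name from the list of things; names that differ only in an ending like _2 or _b are one class to them, and where a whole thing is asked for, a point or a joint stands for the part that bears it (a point fixed in the world has none). Each returns a list of dicts, best first, with "score" (0 to 1); they miss things now and then, are a little off and sometimes report something else, mostly with a low value. They report only what shows in the picture. A call takes as long as a camera call. They do not tell look-alikes from the thing itself.
- nets.regions_of(label, picture): "mask" (420x560 bool, what is visible of it).
- nets.mark_of(label, picture): "location" ([x, y, z] in m, in world coordinates, good to about 4 mm: a listed point, or the origin of a listed thing).
The state is a dict: "time": time; "q": joint angles; "joint_velocities": joint speeds; "tau": joint torques, N m; "tool_pos": TCP position; "ee_rot": TCP orientation; "ft_force": force on the tool from outside, world axes, zero at the start; "moment": the same for the moment, N m; "opening": opening from 0.0 (shut) to 1.0 (fully open); "finger_force": force on a finger pad.
Only numpy, scipy, OpenCV 4.12 (cv2) and the standard library are available. Lean on these libraries where they do the work, as an engineer would, in place of code of your own. Each camera call takes 0.05 s, during which the arm holds its last target. There are 200 camera calls.

### The job

The stencil bench is being tidied. Lift the lid of the black hinged case by its wire handle and swing it wide open, lay the longer of the two eight-sided aluminium pen machines down inside the case, then close the lid fully over it.

Things in the scene. Friction and masses are not known exactly. Their poses are not given: they have to be found in the camera images.
- case_lid (a joint): Lid of the black clamshell case, a shell 140 x 140 mm, 20 mm deep, hinged along the case's far (+x) top edge. 0 = shut, grows as it swings up and away from the robot, 1.57 = upright, stop at 1.9. It starts shut or a little ajar (up to 0.2). The hinge is stiff: the lid stays at any angle; about 3 N at the handle moves it. No latch.
- lid_handle (a point): Middle of the lid's steel wire handle: round bar 10 mm thick along the case's y, 80 mm free between its posts, axis 40 mm above the lid's outer face, 20 mm back from its front edge. Lid shut: 120 mm in -x of the hinge axis and 60 mm above it. The bar can turn between the fingers, so a grip need not tilt with the lid. Axes: the lid's (the case's when shut).
- case_in (a point): Centre of the case's inner floor, 4 mm above the table; x points to the hinge side, y along the hinge, z up. The tray is fixed, 140 x 140 mm outside, 132 x 132 inside, rim 20 mm above this floor. The hinge axis runs along y, 70 mm in +x of here and 20.5 mm above. Lid shut, the inside is 36 mm high.
- long_machine_center (a point): Centre of the longer pen machine: an eight-sided aluminium bar lying on a flat, 100 mm long (its x axis), 26 mm across flats (y), about 130 g, with a thin black round nose (18 mm long) at +x. This point is 13 mm above what it lies on; two flats stand upright to be gripped. A shorter one of the same make, 62 mm long, lies near it.
Mind the look-alikes: they are no part of the job. Leave any brown or pink look-alike of the part that bears long_machine_center alone. Leave any red look-alike of the part that bears case_lid alone.

How it is judged:
On the way, in this order (a step that is already met when the one before it is completed fails the run):
1. the lid is swung well open (more than 57 degrees) (value of joint case_lid above 1 rad), for 0.2 s.
2. the long machine lies inside the tray while the lid is open (x of long_machine_center in the frame of case_in between -0.055 and 0.055 m and y of long_machine_center in the frame of case_in between -0.055 and 0.055 m and z of long_machine_center in the frame of case_in between 0.004 and 0.024 m and value of joint case_lid above 0.6 rad), for 0.2 s.
At the end, for the whole second after the job is handed in: The long machine lies inside the case (its centre within 55 mm of the middle along and across, and 4 to 24 mm above the inner floor) and the lid is shut (below 0.06 rad) and still (x of long_machine_center in the frame of case_in between -0.055 and 0.055 m and y of long_machine_center in the frame of case_in between -0.055 and 0.055 m and z of long_machine_center in the frame of case_in between 0.004 and 0.024 m and value of joint case_lid below 0.06 rad and velocity of joint case_lid between -0.05 and 0.05 rad/s); the robot touches nothing.
It also fails if it takes over 67 s, if anything falls off the work surface, if the arm or the gripper's body presses on something with over 40 N, if the wrist force passes 120 N, or if a joint passes its speed limit or range.

## Working session

There is one attempt and no reset: what is moved stays moved. The work goes in short steps, Python scripts to look and compute and a tool call to move; the robot and the scene stay as the last step left them, time stands still between calls to the robot, and variables do not carry over. Pictures are saved under pics/ and viewed, at most 10 in all, crops included, and the job is handed in when it is done.

Besides the shell and the picture viewer there is one more tool, called after ">>>" by a JSON object that holds its "fn" and its "kwargs". drive_tool: Moves the arm, as the interface text tells. Its arguments: {"type":"object","properties":{"motion":{"type":"array","items":{"type":"object","properties":{"hand":{"type":"number"},"tx":{"type":"number"},"ty":{"type":"number"},"tz":{"type":"number"},"roll":{"type":"number"}}}},"force":{"type":"number"}},"required":["motion"]}

```bash
mkdir -p pics
cat > h.py <<'E'
from plant import get_state, camera, order, nets, bot
import numpy as np, cv2
from scipy.spatial.transform import Rotation as R
def save(c,n,crop=None,s=1):
    im=c["image"][:,:,::-1]
    if crop: im=im[crop[1]:crop[3],crop[0]:crop[2]]
    cv2.imwrite("pics/"+n+".png",cv2.resize(im,None,fx=s,fy=s,interpolation=cv2.INTER_CUBIC))
def world(c,uv,st=None):
    uv=np.asarray(uv,float).reshape(-1,2)
    K=np.array([[c["fx"],0,c["cx"]],[0,c["fy"],c["cy"]],[0,0,1]])
    n=cv2.undistortPoints(uv[:,None],K,np.array(c["dist"]))[:,0]
    d=c["depth"][uv[:,1].round().astype(int),uv[:,0].round().astype(int)]
    p=np.c_[n*d[:,None],d]
    if "extrinsics" in c:
        T=np.linalg.inv(c["extrinsics"])
    else:
        T=np.eye(4); q=st["ee_rot"]; T[:3,:3]=R.from_quat([q[1],q[2],q[3],q[0]]).as_matrix(); T[:3,3]=st["tool_pos"]; T=T@c["T_tool_cam"]
    return p@T[:3,:3].T+T[:3,3], d>0
E
python3 - <<'E'
from h import *
s=get_state(); print(s["time"],s["tool_pos"],s["ee_rot"],bot.pinch_z,s["opening"])
for n in("top","scene"):
    c=camera(n); save(c,n,s=1.4)
    for l in("case_lid","lid_handle","case_in","long_machine_center"):
        print(n,l,[(np.round(m["location"],3).tolist(),round(m["score"],2)) for m in nets.mark_of(l,c)])
        for m in nets.regions_of(l,c)[:5]:
            k=m["mask"];ys,xs=np.nonzero(k)
            if l in("case_lid","long_machine_center"): print("  reg",round(m["score"],2),xs.mean().round(),ys.mean().round(),len(xs),np.median(c["image"][k],0))
E
```

```text
0.0 [0.20549864 0.48229518 0.20564339] [-1.99696985e-04  2.00040927e-01  9.79787027e-01 -9.84797698e-04] -0.0187 1.0028612475930594Traceback (most recent call last):
  File "<stdin>", line 6, in <module>
ValueError: it knows: case_in, lid_handle, long_machine_center
```

Run:
```python
from h import *
for n in("top","scene"):
    c=camera(n); save(c,n,s=1.4)
    for l in("lid_handle","case_in","long_machine_center"):
        print(n,l,[(np.round(m["location"],3).tolist(),round(m["score"],2)) for m in nets.mark_of(l,c)])
    for l in("case_lid","long_machine_center"):
      try:
        for m in nets.regions_of(l,c)[:6]:
            k=m["mask"];ys,xs=np.nonzero(k)
            print("  reg",l,round(m["score"],2),xs.mean().round(),ys.mean().round(),len(xs),np.median(c["image"][k],0))
      except ValueError as e: print(e)
```

```text
top lid_handle [([0.515, 0.18, 0.1], 0.79), ([0.288, 0.23, 0.088], 0.79), ([0.586, -0.114, 0.014], 0.33)]
top case_in []
top long_machine_center [([0.457, -0.172, 0.015], 0.97), ([0.614, 0.007, 0.013], 0.77), ([0.587, -0.114, 0.011], 0.67)]
  reg case_lid 0.77 189.0 192.0 5096 [29. 28. 25.]
  reg case_lid 0.6 162.0 304.0 5282 [201.  18.  11.]
  reg long_machine_center 0.89 367.0 242.0 663 [176.  83.  95.]
  reg long_machine_center 0.7 275.0 165.0 647 [81. 48. 23.]
  reg long_machine_center 0.63 337.0 180.0 571 [159. 154. 133.]
scene lid_handle [([0.512, 0.178, 0.098], 0.76), ([0.285, 0.233, 0.084], 0.58)]
scene case_in [([0.336, 0.232, 0.002], 0.91)]
scene long_machine_center [([0.591, -0.114, 0.012], 0.85), ([0.61, 0.009, 0.01], 0.69), ([0.456, -0.169, 0.013], 0.66)]
  reg case_lid 0.76 342.0 296.0 6906 [36. 34. 33.]
  reg case_lid 0.63 435.0 236.0 5613 [193.  26.  21.]
  reg long_machine_center 0.84 214.0 221.0 619 [179. 169. 154.]
  reg long_machine_center 0.72 240.0 173.0 499 [197. 118. 128.]
  reg long_machine_center 0.31 341.0 300.0 7535 [36. 34. 33.]
```

View pics/top.png

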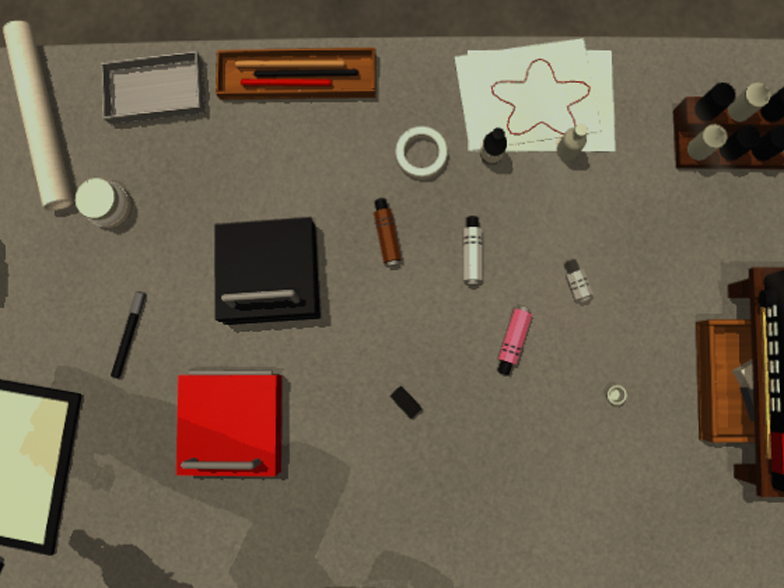

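View pics/scene.png

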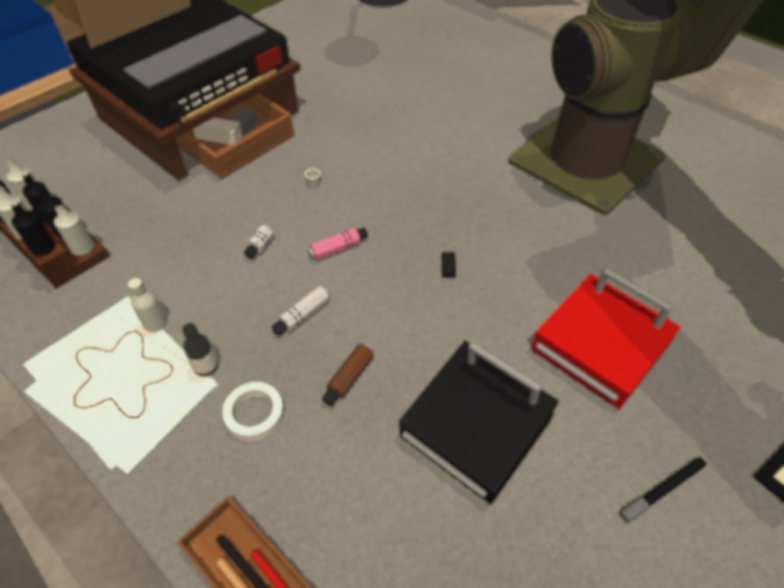

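Top view (1.4x pixels): the black case is at (267,270) and its look-alike is the red one at (229,425). Machines: long silver at (473,250), short silver (578,281), brown (388,232), pink (513,340). By the description I choose the black case and the long silver machine. Next I measure both and check them in one crop.

Run:
```python
from h import *
c=camera("top"); save(c,"crop",(145,135,430,260),2.8)
im=c["image"]
for l,ctr in(("case_lid",(189,192)),("long_machine_center",(337,180))):
    m=min(nets.regions_of(l,c),key=lambda m:np.hypot(*(np.argwhere(m["mask"]).mean(0)[::-1]-ctr)))["mask"]
    ys,xs=np.nonzero(m); P,ok=world(c,np.c_[xs,ys]); P=P[ok]
    if l=="case_lid":
        print("z pct",np.percentile(P[:,2],[1,10,50,80,90,95,99]).round(4))
        H=None
    r=cv2.minAreaRect((P[P[:,2]>0.008][:,:2]*1000).astype(np.float32)); print(l,r,cv2.boxPoints(r).round().tolist(),np.percentile(P[:,2],[5,50,95]).round(4))
# lid box region all points
ys,xs=np.mgrid[150:236,145:235]; P,ok=world(c,np.c_[xs.ravel(),ys.ravel()]); col=im[ys.ravel(),xs.ravel()].astype(int)
P0=P[ok]; 
h=P0[(P0[:,2]>.086)]; print("bar n",len(h),h.min(0).round(3),h.max(0).round(3))
mu=h.mean(0);u,s,v=np.linalg.svd(h-mu);print("bar",mu.round(4),v[0].round(3),np.ptp((h-mu)@v[0]), np.percentile(h[:,2],[10,50,90]))
f=P0[(P0[:,2]>.03)&(P0[:,2]<.075)&(P0[:,0]>.4)]
A=np.c_[f[:,:2],np.ones(len(f))]
for _ in range(4):
    co=np.linalg.lstsq(A,f[:,2],rcond=None)[0]; e=abs(A@co-f[:,2]); k=e<.003; f=f[k];A=A[k]
print("plane",co,len(f)); r=cv2.minAreaRect((f[:,:2]*1000).astype(np.float32)); print(r,cv2.boxPoints(r).round().tolist(),f[:,2].min(),f[:,2].max())
```

```text
z pct [0.0421 0.0457 0.0527 0.0585 0.0612 0.099  0.1038]
case_lid ((556.92236328125, 181.220458984375), (142.36526489257812, 142.40432739257812), 4.060283660888672) [[481.0, 247.0], [491.0, 105.0], [633.0, 115.0], [623.0, 257.0]] [0.0444 0.0527 0.099 ]
long_machine_center ((588.2399291992188, -114.63643646240234), (24.69988250732422, 99.97111511230469), 89.61915588378906) [[538.0, -127.0], [638.0, -127.0], [638.0, -103.0], [538.0, -102.0]] [0.0172 0.0235 0.0283]
bar n 291 [0.504 0.128 0.088] [0.52  0.226 0.108]
bar [0.5124 0.1763 0.1015] [-0.068  0.998  0.   ] 0.09881117219247124 [0.09833281 0.10218807 0.10447017]
plane [-0.11667196 -0.007279    0.11892159] 4010
((557.4255981445312, 180.96127319335938), (140.96812438964844, 142.31179809570312), 3.7105464935302734) [[482.0, 247.0], [492.0, 105.0], [632.0, 115.0], [623.0, 257.0]] 0.04160700606453971 0.0628223719598372
```

View pics/crop.png

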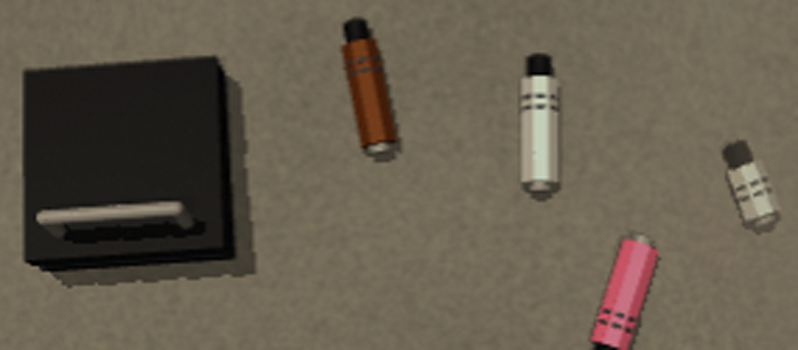

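The crop confirms both: the black case has a wire bar, and the long silver machine's nose points to world +x. The bar is at about (0.512,0.178,0.098), case yaw is about 3.9°, the lid is about 0.117 rad ajar, and the machine centre is about (0.588,-0.115). I go to hover over the handle.

>>> {"fn": "drive_tool", "kwargs": {"motion": [{"hand": 1, "tx": -10, "ty": -4, "tz": 0, "roll": 8}, {"hand": 1, "tx": -20, "ty": -8, "tz": 0, "roll": 16}, {"hand": 1, "tx": -30, "ty": -12, "tz": 0, "roll": 24}, {"hand": 1, "tx": -40.1, "ty": -16, "tz": 0, "roll": 63}, {"hand": 1, "tx": -40.1, "ty": -16, "tz": 0, "roll": 63}, {"hand": 1, "tx": -40.1, "ty": -16, "tz": 3, "roll": 63}, {"hand": 1, "tx": -40.1, "ty": -16, "tz": 4, "roll": 63}, {"hand": 1, "tx": -40.1, "ty": -16, "tz": 4, "roll": 63}], "force": 40}}

```text
time: 1.6
tool_pos: [0.4885, 0.2019, 0.175]
ee_rot: [0.0, 0.684, 0.729, 0.001]
ft_force: [0.8, 0.2, 0.1]
opening: 0.998
finger_force: 0.0
```

```bash
cat >> h.py <<'E'
def go(pos,az):
    "cm shifts and roll (deg) from the pose now to world TCP pos, tool y at azimuth az (deg)"
    s=get_state(); q=s["ee_rot"]; M=R.from_quat([q[1],q[2],q[3],q[0]]).as_matrix()
    d=M.T@(np.atleast_2d(pos)-s["tool_pos"]).T*100
    a=np.degrees(np.arctan2(M[1,1],M[0,1])); print("az",a.round(2),"tool",np.round(s["tool_pos"],4),"down",M[:,2].round(3),"q",np.round(s["q"],2))
    for r in d.T: print(r.round(2).tolist(),"roll",((a-az+90)%180-90).round(1))
E
python3 - <<'E'
from h import *
go([.512,.178,.0795],3.9)
s=get_state(); c=camera("wrist")
ys,xs=np.mgrid[0:420:2,0:560:2]; P,ok=world(c,np.c_[xs.ravel(),ys.ravel()],s); h=P[ok&(P[:,2]>.085)&(P[:,2]<.115)&(abs(P[:,0]-.512)<.03)&(abs(P[:,1]-.178)<.07)]
mu=h.mean(0);v=np.linalg.svd(h-mu)[2];print(len(h),mu.round(4),v[0].round(3),np.ptp(h@v[0]),np.percentile(h[:,2],[5,50,95]))
E
```

```text
az 3.66 tool [0.4885 0.2019 0.175 ] down [ 0.001  0.001 -1.   ] q [ 0.39  0.28 -0.19  1.1   0.    1.9 ]
[-2.54, 2.18, 9.55] roll -0.2
320 [0.5119 0.184  0.1012] [ 0.071 -0.997  0.018] 0.09724692588326551 [0.09661506 0.10203334 0.10349017]
```

>>> {"fn": "drive_tool", "kwargs": {"motion": [{"hand": 1, "tx": -2.4, "ty": 2.2, "tz": 0, "roll": 0}, {"hand": 1, "tx": -2.4, "ty": 2.2, "tz": 3, "roll": 0}, {"hand": 1, "tx": -2.4, "ty": 2.2, "tz": 6, "roll": 0}, {"hand": 1, "tx": -2.4, "ty": 2.2, "tz": 8, "roll": 0}, {"hand": 1, "tx": -2.4, "ty": 2.2, "tz": 9.5, "roll": 0}, {"hand": 1, "tx": -2.4, "ty": 2.2, "tz": 9.5, "roll": 0}, {"hand": 0.3, "tx": -2.4, "ty": 2.2, "tz": 9.5, "roll": 0}, {"hand": 0, "tx": -2.4, "ty": 2.2, "tz": 9.5, "roll": 0}], "force": 40}}

```text
time: 2.45
tool_pos: [0.5115, 0.1814, 0.0811]
ee_rot: [0.0, 0.682, 0.731, 0.001]
ft_force: [0.4, -0.4, 0.1]
opening: 0.691
finger_force: 0.0
```

>>> {"fn": "drive_tool", "kwargs": {"motion": [{"hand": 0, "tx": 0, "ty": 0, "tz": 0, "roll": 0}, {"hand": 0, "tx": 0, "ty": 0, "tz": 0, "roll": 0}, {"hand": 0, "tx": 0, "ty": 0, "tz": 0, "roll": 0}, {"hand": 0, "tx": 0, "ty": 0, "tz": 0, "roll": 0}]}}

```text
time: 2.85
tool_pos: [0.5107, 0.181, 0.0802]
ee_rot: [0.0, 0.682, 0.731, 0.0]
ft_force: [0.0, -0.5, -0.0]
opening: 0.003
finger_force: 0.0
```

Run:
```python
from h import *
s=get_state(); print(s["ft_force"],s["opening"],s["finger_force"])
t0=s["tool_pos"]; u=np.array([.998,.068,0])
a0=np.arctan(.1169)
f=lambda a: (-.12*np.cos(a)+.06*np.sin(a))*u+np.array([0,0,.12*np.sin(a)+.06*np.cos(a)])
go([t0+f(a)-f(a0) for a in np.linspace(a0,1.65,17)],3.9)
```

```text
[ 0.04027557 -0.50539225 -0.04753955] 0.003434203031011086 0.0
az 3.92 tool [0.5107 0.181  0.0802] down [ 0.  0. -1.] q [ 0.34  0.37 -0.32  0.88 -0.    1.84]
[0.0, 0.0, 0.0] roll 0.0
[-0.0, 0.76, -1.04] roll 0.0
[-0.0, 1.61, -2.0] roll 0.0
[-0.0, 2.55, -2.88] roll 0.0
[-0.0, 3.57, -3.66] roll 0.0
[-0.0, 4.66, -4.34] roll 0.0
[-0.0, 5.81, -4.92] roll 0.0
[-0.0, 7.01, -5.38] roll 0.0
[-0.0, 8.25, -5.73] roll 0.0
[-0.0, 9.51, -5.95] roll 0.0
[-0.0, 10.8, -6.05] roll 0.0
[-0.0, 12.08, -6.03] roll 0.0
[-0.0, 13.36, -5.89] roll 0.0
[-0.01, 14.62, -5.62] roll 0.0
[-0.01, 15.84, -5.24] roll 0.0
[-0.01, 17.03, -4.74] roll 0.0
[-0.01, 18.16, -4.13] roll 0.0
```

Run:
```python
from h import *
c=camera("scene"); 
cv2.imwrite("pics/m.png",cv2.resize(c["image"][180:380,250:450,::-1],(600,600),interpolation=cv2.INTER_CUBIC))
s=get_state(); w=camera("wrist"); print(w["T_tool_cam"].round(3)); 
for k in(c,camera("top")): print([(np.round(m["location"],3).tolist(),round(m["score"],2)) for m in nets.mark_of("lid_handle",k)])
```

```text
[[ 0.001 -0.951 -0.31   0.079]
 [ 1.     0.     0.001  0.001]
 [-0.    -0.31   0.951 -0.167]
 [ 0.     0.     0.     1.   ]]
[([0.51, 0.178, 0.098], 0.67), ([0.281, 0.23, 0.086], 0.67)]
[([0.513, 0.178, 0.097], 0.9), ([0.289, 0.233, 0.087], 0.78)]
```

View pics/m.png

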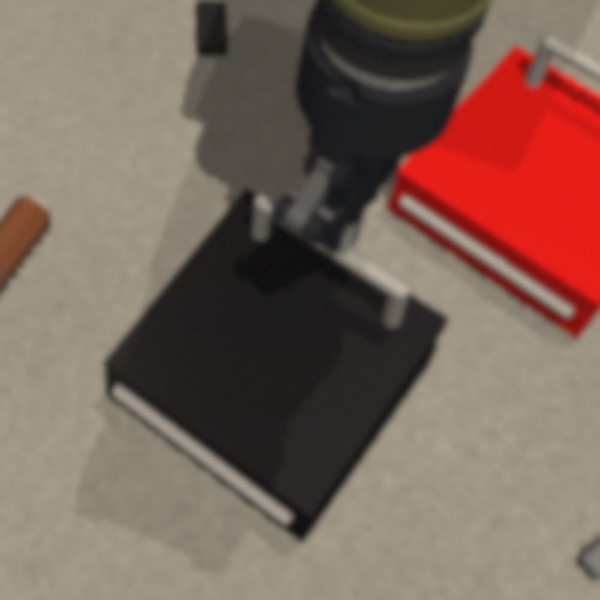

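The gripper (m.png about (330,220)) is at the bar, but the fingers read fully shut. I check with the wrist camera.

Run:
```python
from h import *
s=get_state(); w=camera("wrist"); save(w,"w1",s=1.4)
ys,xs=np.mgrid[0:420:2,0:560:2]; P,ok=world(w,np.c_[xs.ravel(),ys.ravel()],s); h=P[ok&(P[:,2]>.085)&(P[:,2]<.115)&(abs(P[:,0]-.512)<.04)&(abs(P[:,1]-.178)<.07)]
for y in np.arange(.13,.235,.01):
    k=h[abs(h[:,1]-y)<.005]
    if len(k): print(y.round(3),len(k),k.min(0).round(3),k.max(0).round(3))
```

```text
0.13 8 [0.513 0.131 0.101] [0.517 0.135 0.104]
0.14 2 [0.514 0.135 0.103] [0.515 0.136 0.103]
0.19 121 [0.499 0.186 0.098] [0.523 0.195 0.115]
0.2 86 [0.506 0.195 0.099] [0.516 0.205 0.104]
0.21 96 [0.506 0.205 0.099] [0.516 0.215 0.104]
0.22 100 [0.504 0.215 0.09 ] [0.515 0.225 0.104]
0.23 57 [0.504 0.225 0.086] [0.514 0.229 0.103]
```

View pics/w1.png

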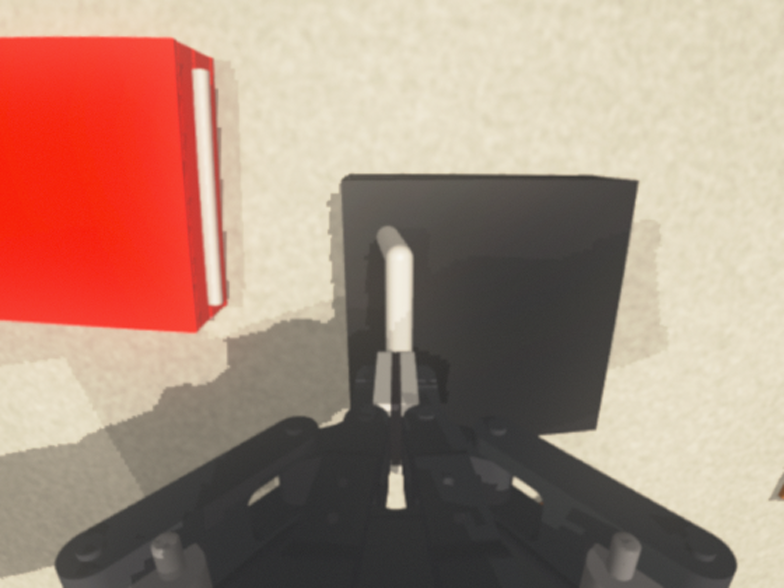

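Run:
```python
from h import *
s=get_state(); w=camera("wrist"); print(s["tool_pos"],s["q"],bot.__dict__ if hasattr(bot,"__dict__") else dir(bot))
for u in(272,279,283,288,295,300):
    v=np.arange(230,292,6); P,ok=world(w,np.c_[np.full(len(v),u),v],s); print(u,[(p.round(3).tolist() if o else None) for p,o in zip(P,ok)])
```

```text
[0.5106132  0.18093109 0.07994463] [ 3.40532791e-01  3.72674676e-01 -3.21917963e-01  8.76241593e-01
  6.07121527e-06  1.84294514e+00] {}
272 [[0.504, 0.182, 0.059], [0.504, 0.178, 0.058], [0.505, 0.174, 0.06], [0.505, 0.169, 0.059], [0.505, 0.191, 0.111], [0.506, 0.19, 0.116], [0.506, 0.191, 0.123], [0.506, 0.192, 0.13], [0.506, 0.192, 0.134], [0.506, 0.192, 0.139], [0.506, 0.192, 0.144]]
279 [[0.508, 0.2, 0.102], [0.508, 0.197, 0.101], [0.509, 0.193, 0.101], [0.509, 0.191, 0.103], [0.509, 0.191, 0.11], [0.509, 0.191, 0.117], [0.509, 0.191, 0.122], [0.509, 0.191, 0.129], [0.509, 0.192, 0.134], [0.509, 0.191, 0.138], None]
283 [[0.51, 0.201, 0.103], [0.51, 0.197, 0.103], [0.511, 0.194, 0.103], [0.511, 0.191, 0.103], [0.511, 0.191, 0.111], [0.511, 0.192, 0.118], [0.511, 0.191, 0.123], [0.511, 0.191, 0.129], [0.511, 0.192, 0.135], [0.511, 0.191, 0.138], [0.511, 0.191, 0.142]]
288 [[0.513, 0.201, 0.102], [0.513, 0.198, 0.103], [0.513, 0.194, 0.102], [0.514, 0.19, 0.102], [0.513, 0.191, 0.11], [0.513, 0.192, 0.118], [0.513, 0.192, 0.124], [0.513, 0.192, 0.129], [0.513, 0.192, 0.134], [0.513, 0.192, 0.139], [0.513, 0.192, 0.143]]
295 [[0.52, 0.182, 0.056], [0.52, 0.178, 0.057], [0.52, 0.174, 0.057], [0.521, 0.169, 0.056], [0.517, 0.191, 0.11], [0.517, 0.192, 0.117], [0.516, 0.193, 0.125], [0.516, 0.192, 0.13], [0.516, 0.192, 0.134], [0.516, 0.192, 0.139], [0.515, 0.193, 0.145]]
300 [[0.523, 0.183, 0.057], [0.524, 0.178, 0.056], [0.524, 0.174, 0.056], [0.524, 0.169, 0.057], [0.525, 0.165, 0.057], [0.525, 0.16, 0.056], [0.519, 0.188, 0.116], [0.519, 0.189, 0.124], [0.519, 0.189, 0.128], [0.518, 0.189, 0.133], [0.517, 0.193, 0.144]]
```

Wrist depth shows the real pad tips at z≈0.105 while the TCP reads 0.080. The fingers shut just above the bar, so they end about 25 mm short of the reported TCP. I reopen and go 25 mm lower.

>>> {"fn": "drive_tool", "kwargs": {"motion": [{"hand": 0.6, "tx": 0, "ty": 0.1, "tz": 0, "roll": 0}, {"hand": 0.6, "tx": 0, "ty": 0.1, "tz": 0, "roll": 0}, {"hand": 0.6, "tx": 0, "ty": 0.1, "tz": 0, "roll": 0}, {"hand": 0.6, "tx": 0, "ty": 0.1, "tz": 0, "roll": 0}, {"hand": 0.6, "tx": 0, "ty": 0.1, "tz": 0.8, "roll": 0}, {"hand": 0.6, "tx": 0, "ty": 0.1, "tz": 1.6, "roll": 0}, {"hand": 0.6, "tx": 0, "ty": 0.1, "tz": 2.4, "roll": 0}, {"hand": 0.6, "tx": 0, "ty": 0.1, "tz": 2.4, "roll": 0}]}}

```text
time: 4.0
tool_pos: [0.5101, 0.1805, 0.0542]
ee_rot: [-0.001, 0.682, 0.731, -0.001]
ft_force: [-0.1, -0.9, -0.5]
opening: 0.604
finger_force: 0.0
```

>>> {"fn": "drive_tool", "kwargs": {"motion": [{"hand": 0.3, "tx": 0, "ty": 0, "tz": 0, "roll": 0}, {"hand": 0, "tx": 0, "ty": 0, "tz": 0, "roll": 0}, {"hand": 0, "tx": 0, "ty": 0, "tz": 0, "roll": 0}, {"hand": 0, "tx": 0, "ty": 0, "tz": 0, "roll": 0}, {"hand": 0, "tx": 0, "ty": 0, "tz": 0, "roll": 0}, {"hand": 0, "tx": 0, "ty": 0, "tz": 0, "roll": 0}]}}

```text
time: 4.6
tool_pos: [0.5117, 0.1811, 0.0562]
ee_rot: [0.0, 0.682, 0.731, 0.0]
ft_force: [0.1, 0.7, 1.7]
opening: 0.097
finger_force: 39.0
```

Bar gripped (39 N). I swing it along the arc.

>>> {"fn": "drive_tool", "kwargs": {"motion": [{"hand": 0, "tx": 0, "ty": 0.76, "tz": -1.04, "roll": 0}, {"hand": 0, "tx": 0, "ty": 1.61, "tz": -2.0, "roll": 0}, {"hand": 0, "tx": 0, "ty": 2.55, "tz": -2.88, "roll": 0}, {"hand": 0, "tx": 0, "ty": 3.57, "tz": -3.66, "roll": 0}, {"hand": 0, "tx": 0, "ty": 4.66, "tz": -4.34, "roll": 0}, {"hand": 0, "tx": 0, "ty": 5.81, "tz": -4.92, "roll": 0}, {"hand": 0, "tx": 0, "ty": 5.81, "tz": -4.92, "roll": 0}]}}

```text
time: 5.3
tool_pos: [0.568, 0.1851, 0.1067]
ee_rot: [-0.001, 0.682, 0.731, -0.001]
ft_force: [-6.4, -0.2, 13.0]
opening: 0.097
finger_force: 40.0
```

Run:
```python
from h import *
s=get_state(); print(s["ft_force"],s["opening"],s["finger_force"],s["tool_pos"])
t0=np.array([.5113,.1809,.0560]); u=np.array([.998,.068,0])
a0=np.arctan(.1169)
f=lambda a: (-.12*np.cos(a)+.06*np.sin(a))*u+np.array([0,0,.12*np.sin(a)+.06*np.cos(a)])
A=np.linspace(a0,1.65,17)
go([t0+f(a)-f(a0) for a in A[6:]],3.9)
c=camera("top"); print([(np.round(m["location"],3).tolist(),round(m["score"],2)) for m in nets.mark_of("lid_handle",c)])
```

```text
[-6.3989216  -0.2085232  12.98982504] 0.09698338897795131 39.96719419956207 [0.56804661 0.18505332 0.10669713]
az 3.93 tool [0.568  0.1851 0.1067] down [-0.003  0.001 -1.   ] q [ 0.31  0.44 -0.13  1.    0.    1.82]
[-0.03, 0.12, 0.15] roll 0.0
[-0.03, 1.32, -0.32] roll 0.0
[-0.03, 2.55, -0.67] roll 0.0
[-0.03, 3.82, -0.9] roll 0.0
[-0.03, 5.1, -1.0] roll 0.0
[-0.03, 6.39, -0.99] roll 0.0
[-0.03, 7.66, -0.85] roll 0.0
[-0.03, 8.92, -0.59] roll 0.0
[-0.03, 10.15, -0.21] roll 0.0
[-0.03, 11.34, 0.29] roll 0.0
[-0.04, 12.47, 0.9] roll 0.0
[([0.569, 0.186, 0.146], 0.62)]
```

>>> {"fn": "drive_tool", "kwargs": {"motion": [{"hand": 0, "tx": 0, "ty": 1.2, "tz": -0.4, "roll": 0}, {"hand": 0, "tx": 0, "ty": 2.4, "tz": -0.7, "roll": 0}, {"hand": 0, "tx": 0, "ty": 3.7, "tz": -0.9, "roll": 0}, {"hand": 0, "tx": 0, "ty": 5.0, "tz": -1.0, "roll": 0}, {"hand": 0, "tx": 0, "ty": 6.3, "tz": -1.0, "roll": 0}, {"hand": 0, "tx": 0, "ty": 7.6, "tz": -0.85, "roll": 0}, {"hand": 0, "tx": 0, "ty": 8.8, "tz": -0.6, "roll": 0}, {"hand": 0, "tx": 0, "ty": 8.8, "tz": -0.6, "roll": 0}]}}

```text
time: 6.2
tool_pos: [0.6588, 0.1914, 0.1111]
ee_rot: [0.0, 0.683, 0.731, 0.001]
ft_force: [1.0, 0.7, 1.3]
opening: 0.101
finger_force: 42.3
```

>>> {"fn": "drive_tool", "kwargs": {"motion": [{"hand": 0, "tx": 0, "ty": 1.2, "tz": 0.4, "roll": 0}, {"hand": 0, "tx": 0, "ty": 2.4, "tz": 0.9, "roll": 0}, {"hand": 0, "tx": 0, "ty": 3.5, "tz": 1.5, "roll": 0}, {"hand": 0, "tx": 0, "ty": 3.5, "tz": 1.5, "roll": 0}, {"hand": 0, "tx": 0, "ty": 3.5, "tz": 1.5, "roll": 0}]}}

```text
time: 6.7
tool_pos: [0.6928, 0.1937, 0.0958]
ee_rot: [0.0, 0.682, 0.731, 0.0]
ft_force: [0.5, 2.4, -1.0]
opening: 0.102
finger_force: 42.8
```

Run:
```python
from h import *
c=camera("top"); print([(np.round(m["location"],3).tolist(),round(m["score"],2)) for m in nets.mark_of("lid_handle",c)])
c=camera("scene"); save(c,"s2",s=1.4); print([(l,np.round(m["location"],3).tolist(),round(m["score"],2)) for l in ("lid_handle","case_in") for m in nets.mark_of(l,c)])
```

```text
[([0.693, 0.193, 0.139], 0.64)]
[('lid_handle', [0.283, 0.233, 0.087], 0.62), ('lid_handle', [0.693, 0.19, 0.142], 0.61), ('case_in', [0.337, 0.232, 0.002], 0.87), ('case_in', [0.552, 0.183, 0.004], 0.68)]
```

View pics/s2.png

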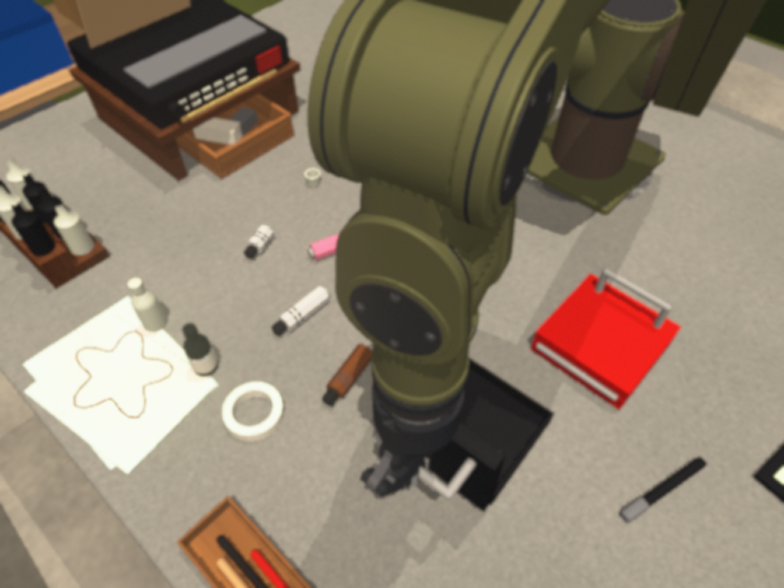

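Lid is open at about 1.65 rad (handle near (455,480), the black tray shows open). I release narrowly, rise, and travel to the machine.

>>> {"fn": "drive_tool", "kwargs": {"motion": [{"hand": 0.28, "tx": 0, "ty": 0, "tz": 0, "roll": 0}, {"hand": 0.28, "tx": 0, "ty": 0, "tz": 0, "roll": 0}, {"hand": 0.28, "tx": 0, "ty": 0, "tz": 0, "roll": 0}, {"hand": 0.28, "tx": 0, "ty": 0, "tz": -3, "roll": 0}, {"hand": 0.28, "tx": 0, "ty": 0, "tz": -6, "roll": 0}, {"hand": 0.28, "tx": 0, "ty": 0, "tz": -10, "roll": 0}, {"hand": 0.28, "tx": 0, "ty": 0, "tz": -13, "roll": 0}, {"hand": 0.28, "tx": 0, "ty": 0, "tz": -13, "roll": 0}]}}

```text
time: 7.75
tool_pos: [0.6949, 0.1938, 0.2323]
ee_rot: [0.003, 0.683, 0.731, 0.004]
ft_force: [0.4, -0.2, 0.8]
opening: 0.281
finger_force: 0.0
```

>>> {"fn": "drive_tool", "kwargs": {"motion": [{"hand": 0.6, "tx": -4, "ty": -1.7, "tz": 0, "roll": -8}, {"hand": 0.8, "tx": -8, "ty": -3.4, "tz": 0, "roll": -16}, {"hand": 0.8, "tx": -12, "ty": -5, "tz": 0, "roll": -24}, {"hand": 0.8, "tx": -16, "ty": -6.7, "tz": 0, "roll": -32}, {"hand": 0.8, "tx": -20, "ty": -8.4, "tz": 0, "roll": -40}, {"hand": 0.8, "tx": -24, "ty": -10, "tz": 0, "roll": -48}, {"hand": 0.8, "tx": -28, "ty": -11.7, "tz": 0, "roll": -56}, {"hand": 0.8, "tx": -30.1, "ty": -12.6, "tz": 0, "roll": -64}]}}

```text
time: 8.55
tool_pos: [0.5851, -0.1186, 0.2254]
ee_rot: [-0.001, 0.19, 0.982, -0.001]
ft_force: [0.5, 0.8, 0.1]
opening: 0.8
finger_force: 0.0
```

Run:
```python
from h import *
go([.588,-.1146,.12],90)
c=camera("top"); print([(l,np.round(m["location"],3).tolist(),round(m["score"],2)) for l in ("lid_handle","case_in") for m in nets.mark_of(l,c)])
```

```text
az 68.08 tool [ 0.5851 -0.1186  0.2254] down [-0.002 -0.001 -1.   ] q [-0.2   0.38  0.09  1.28 -0.    0.18]
[-0.14, 0.5, 10.54] roll -21.9
[('lid_handle', [0.287, 0.23, 0.086], 0.78), ('lid_handle', [0.694, 0.193, 0.141], 0.72), ('lid_handle', [0.552, 0.182, 0.005], 0.49), ('case_in', [0.552, 0.179, 0.005], 0.95)]
```

>>> {"fn": "drive_tool", "kwargs": {"motion": [{"hand": 0.8, "tx": -0.1, "ty": 0.5, "tz": 3, "roll": -8}, {"hand": 0.8, "tx": -0.1, "ty": 0.5, "tz": 6, "roll": -16}, {"hand": 0.8, "tx": -0.1, "ty": 0.5, "tz": 9, "roll": -22}, {"hand": 0.8, "tx": -0.1, "ty": 0.5, "tz": 10.5, "roll": -22}, {"hand": 0.8, "tx": -0.1, "ty": 0.5, "tz": 10.5, "roll": -22}]}}

```text
time: 9.2
tool_pos: [0.5877, -0.1094, 0.1179]
ee_rot: [-0.003, 0.001, 1.0, 0.001]
ft_force: [-1.1, -0.5, 0.0]
opening: 0.803
finger_force: 0.0
```

Run:
```python
from h import *
s=get_state(); w=camera("wrist")
mm=[m for m in nets.regions_of("long_machine_center",w)]
for m in mm[:3]:
    ys,xs=np.nonzero(m["mask"]); P,ok=world(w,np.c_[xs,ys],s); P=P[ok&(P[:,2]>.012)]; r=cv2.minAreaRect((P[:,:2]*1000).astype(np.float32)); print(m["score"],r,P[:,2].max(),np.median(w["image"][m["mask"]],0))
print([np.round(m["location"],3).tolist() for m in nets.mark_of("long_machine_center",w)])
go([.588,-.1146,-.018],90)
```

```text
0.84 ((463.3558349609375, -174.31524658203125), (26.6806640625, 87.41907501220703), 71.6347427368164) 0.02769735718087013 [196. 110. 120.]
0.83 ((587.4169311523438, -114.45008087158203), (98.88123321533203, 25.75212860107422), 0.46706321835517883) 0.02796217215623298 [168. 159. 143.]
0.64 ((614.7861938476562, 10.638643264770508), (100.34135437011719, 26.69607162475586), 12.176774978637695) 0.028102795722322438 [114.  77.  53.]
[[0.457, -0.174, 0.015], [0.588, -0.116, 0.013], [0.617, 0.008, 0.009]]
az 89.94 tool [ 0.5908 -0.1106  0.1219] down [ 0.001 -0.    -1.   ] q [-0.19  0.43 -0.1   1.03  0.   -0.18]
[0.3, -0.4, 13.99] roll -0.1
```

>>> {"fn": "drive_tool", "kwargs": {"motion": [{"hand": 0.8, "tx": 0.3, "ty": -0.4, "tz": 3, "roll": 0}, {"hand": 0.8, "tx": 0.3, "ty": -0.4, "tz": 6, "roll": 0}, {"hand": 0.8, "tx": 0.3, "ty": -0.4, "tz": 9, "roll": 0}, {"hand": 0.8, "tx": 0.3, "ty": -0.4, "tz": 11, "roll": 0}, {"hand": 0.8, "tx": 0.3, "ty": -0.4, "tz": 12.5, "roll": 0}, {"hand": 0.5, "tx": 0.3, "ty": -0.4, "tz": 13.5, "roll": 0}, {"hand": 0.5, "tx": 0.3, "ty": -0.4, "tz": 14.1, "roll": 0}, {"hand": 0.5, "tx": 0.3, "ty": -0.4, "tz": 14.1, "roll": 0}]}}

```text
time: 10.15
tool_pos: [0.5873, -0.1152, -0.0197]
ee_rot: [0.0, 0.001, 1.0, -0.0]
ft_force: [-0.1, 1.0, -0.2]
opening: 0.495
finger_force: 0.0
```

>>> {"fn": "drive_tool", "kwargs": {"motion": [{"hand": 0.3, "tx": 0, "ty": 0, "tz": 0, "roll": 0}, {"hand": 0, "tx": 0, "ty": 0, "tz": 0, "roll": 0}, {"hand": 0, "tx": 0, "ty": 0, "tz": 0, "roll": 0}, {"hand": 0, "tx": 0, "ty": 0, "tz": 0, "roll": 0}, {"hand": 0, "tx": 0, "ty": 0, "tz": 0, "roll": 0}]}}

```text
time: 10.65
tool_pos: [0.5881, -0.1154, -0.0187]
ee_rot: [0.001, 0.001, 1.0, -0.0]
ft_force: [0.6, 0.7, 5.9]
opening: 0.289
finger_force: 40.2
```

>>> {"fn": "drive_tool", "kwargs": {"motion": [{"hand": 0, "tx": 0, "ty": 0, "tz": -2, "roll": 0}, {"hand": 0, "tx": 0, "ty": 0, "tz": -5, "roll": 0}, {"hand": 0, "tx": 0, "ty": 0, "tz": -9, "roll": 0}, {"hand": 0, "tx": 0, "ty": 0, "tz": -13, "roll": 0}, {"hand": 0, "tx": 0, "ty": 0, "tz": -15, "roll": 0}, {"hand": 0, "tx": 0, "ty": 0, "tz": -15, "roll": 0}]}}

```text
time: 11.25
tool_pos: [0.5894, -0.1158, 0.1335]
ee_rot: [0.003, 0.001, 1.0, -0.001]
ft_force: [0.5, -0.2, -0.4]
opening: 0.292
finger_force: 39.8
```

>>> {"fn": "drive_tool", "kwargs": {"motion": [{"hand": 0, "tx": 0.5, "ty": 3.5, "tz": 0, "roll": 5}, {"hand": 0, "tx": 1, "ty": 7, "tz": 0, "roll": 10}, {"hand": 0, "tx": 1.6, "ty": 11, "tz": 0, "roll": 16}, {"hand": 0, "tx": 2.2, "ty": 15, "tz": 0, "roll": 22}, {"hand": 0, "tx": 2.8, "ty": 19, "tz": 0, "roll": 28}, {"hand": 0, "tx": 3.4, "ty": 23, "tz": 0, "roll": 34}, {"hand": 0, "tx": 4.2, "ty": 27, "tz": 0, "roll": 41}, {"hand": 0, "tx": 4.2, "ty": 30.2, "tz": 0, "roll": 41}]}}

```text
time: 12.05
tool_pos: [0.5424, 0.1882, 0.1276]
ee_rot: [-0.002, 0.351, 0.936, -0.001]
ft_force: [-0.4, -0.0, -1.5]
opening: 0.292
finger_force: 39.8
```

Run:
```python
from h import *
s=get_state(); print(s["opening"],s["finger_force"],s["ft_force"])
go([.546,.187,-.014],49)
c=camera("scene"); save(c,"s3",s=1.4)
```

```text
0.29234579925009485 39.842344340868294 [-0.37210547 -0.04855098 -1.47765846]
az 48.88 tool [0.5424 0.1882 0.1276] down [-0.005 -0.001 -1.   ] q [ 0.33  0.39 -0.16  1.03  0.    1.05]
[-0.4, 0.2, 14.16] roll -0.1
```

View pics/s3.png

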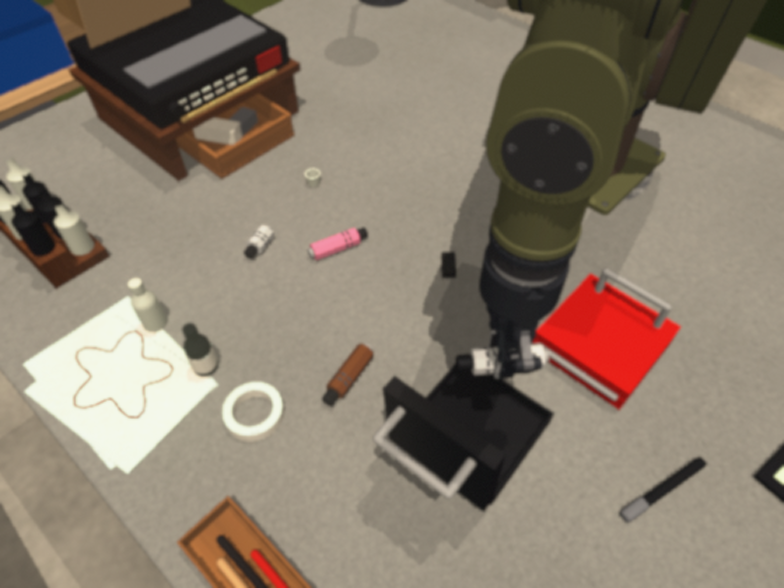

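The machine is held level over the tray (480,360), nose toward (462,362), and the lid stays open. I lower it in stages.

>>> {"fn": "drive_tool", "kwargs": {"motion": [{"hand": 0, "tx": 0, "ty": 0, "tz": 3, "roll": 0}, {"hand": 0, "tx": 0, "ty": 0, "tz": 6, "roll": 0}, {"hand": 0, "tx": 0, "ty": 0, "tz": 9, "roll": 0}, {"hand": 0, "tx": 0, "ty": 0, "tz": 9.5, "roll": 0}, {"hand": 0, "tx": 0, "ty": 0, "tz": 9.5, "roll": 0}, {"hand": 0, "tx": 0, "ty": 0, "tz": 9.5, "roll": 0}]}}

```text
time: 12.7
tool_pos: [0.546, 0.1868, 0.0357]
ee_rot: [0.0, 0.351, 0.936, 0.0]
ft_force: [0.7, 0.3, -1.3]
opening: 0.291
finger_force: 39.9
```

Run:
```python
from h import *
go([.546,.187,-.014],49)
```

```text
az 48.91 tool [0.546  0.1868 0.0357] down [ 0.001  0.    -1.   ] q [ 0.33  0.47 -0.29  0.81 -0.    1.05]
[0.01, 0.02, 4.97] roll -0.1
```

>>> {"fn": "drive_tool", "kwargs": {"motion": [{"hand": 0, "tx": 0, "ty": 0, "tz": 2, "roll": 0}, {"hand": 0, "tx": 0, "ty": 0, "tz": 3.5, "roll": 0}, {"hand": 0, "tx": 0, "ty": 0, "tz": 4.5, "roll": 0}, {"hand": 0, "tx": 0, "ty": 0, "tz": 4.9, "roll": 0}, {"hand": 0, "tx": 0, "ty": 0, "tz": 4.9, "roll": 0}, {"hand": 0, "tx": 0, "ty": 0, "tz": 4.9, "roll": 0}]}}

```text
time: 13.3
tool_pos: [0.5462, 0.187, -0.013]
ee_rot: [0.001, 0.351, 0.936, 0.0]
ft_force: [0.5, -0.1, -1.3]
opening: 0.29
finger_force: 39.9
```

>>> {"fn": "drive_tool", "kwargs": {"motion": [{"hand": 0.4, "tx": 0, "ty": 0, "tz": 0, "roll": 0}, {"hand": 0.5, "tx": 0, "ty": 0, "tz": 0, "roll": 0}, {"hand": 0.5, "tx": 0, "ty": 0, "tz": 0, "roll": 0}, {"hand": 0.5, "tx": 0, "ty": 0, "tz": -3, "roll": 0}, {"hand": 0.5, "tx": 0, "ty": 0, "tz": -7, "roll": 0}, {"hand": 0.5, "tx": 0, "ty": 0, "tz": -12, "roll": 0}, {"hand": 0.5, "tx": 0, "ty": 0, "tz": -17, "roll": 0}, {"hand": 0.5, "tx": 0, "ty": 0, "tz": -22, "roll": 0}]}}

```text
time: 14.1
tool_pos: [0.545, 0.1867, 0.2085]
ee_rot: [0.0, 0.351, 0.936, 0.0]
ft_force: [0.8, -0.9, 0.2]
opening: 0.499
finger_force: 0.0
```

Run:
```python
from h import *
c=camera("top"); save(c,"t3",(120,120,300,240),4); print([(l,np.round(m["location"],3).tolist(),round(m["score"],2)) for l in ("lid_handle","case_in","long_machine_center") for m in nets.mark_of(l,c)])
go([.694,.1935,.19],3.9)
c=camera("scene"); print([(l,np.round(m["location"],3).tolist(),round(m["score"],2)) for l in ("long_machine_center",) for m in nets.mark_of(l,c)])
```

```text
[('lid_handle', [0.694, 0.192, 0.14], 0.91), ('lid_handle', [0.288, 0.23, 0.085], 0.63), ('case_in', [0.553, 0.182, 0.006], 0.86), ('long_machine_center', [0.615, 0.004, 0.012], 0.91), ('long_machine_center', [0.453, -0.172, 0.015], 0.83), ('long_machine_center', [0.545, 0.186, 0.016], 0.58)]
az 48.92 tool [0.5466 0.1872 0.2081] down [ 0.004  0.001 -1.   ] q [ 0.33  0.35 -0.01  1.21  0.    1.05]
[-10.7, 10.15, 1.87] roll 45.0
[('long_machine_center', [0.456, -0.172, 0.013], 0.83), ('long_machine_center', [0.613, 0.013, 0.011], 0.7), ('long_machine_center', [0.547, 0.19, 0.018], 0.58)]
```

View pics/t3.png

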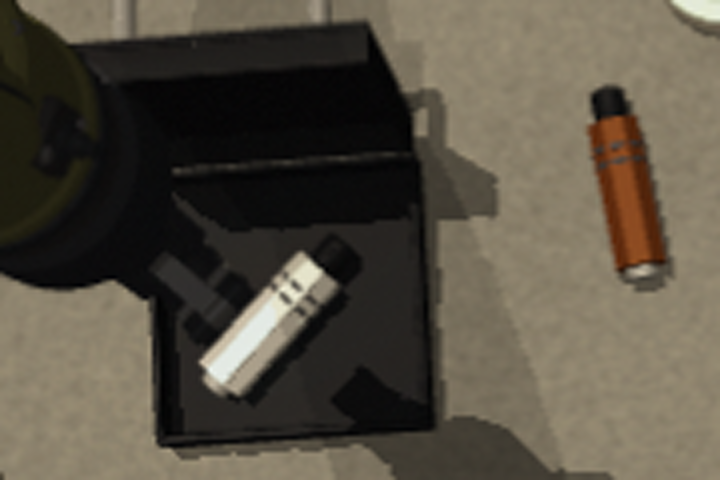

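The machine lies flat in the tray (270,325 in the crop). I go back to the handle.

>>> {"fn": "drive_tool", "kwargs": {"motion": [{"hand": 0.35, "tx": -2, "ty": 2, "tz": -1, "roll": 8}, {"hand": 0.35, "tx": -4, "ty": 4, "tz": -1, "roll": 16}, {"hand": 0.35, "tx": -6, "ty": 6, "tz": -1, "roll": 24}, {"hand": 0.35, "tx": -8, "ty": 8, "tz": -1, "roll": 32}, {"hand": 0.35, "tx": -10, "ty": 9.5, "tz": -1, "roll": 40}, {"hand": 0.35, "tx": -10.7, "ty": 10.1, "tz": 0, "roll": 45}, {"hand": 0.35, "tx": -10.7, "ty": 10.1, "tz": 0, "roll": 45}, {"hand": 0.35, "tx": -10.7, "ty": 10.1, "tz": 0, "roll": 45}]}}

```text
time: 15.2
tool_pos: [0.6909, 0.1923, 0.2037]
ee_rot: [-0.001, 0.682, 0.731, -0.002]
ft_force: [0.5, -0.5, 0.0]
opening: 0.353
finger_force: 0.0
```

Run:
```python
from h import *
go([.6932,.1937,.0962],3.9)
```

```text
az 4.02 tool [0.6909 0.1923 0.2037] down [-0.005 -0.001 -1.   ] q [0.27 0.62 0.44 1.39 0.   1.77]
[0.14, 0.29, 10.75] roll 0.1
```

>>> {"fn": "drive_tool", "kwargs": {"motion": [{"hand": 0.35, "tx": 0, "ty": 0, "tz": 3, "roll": 0}, {"hand": 0.35, "tx": 0, "ty": 0, "tz": 6, "roll": 0}, {"hand": 0.35, "tx": 0, "ty": 0, "tz": 9, "roll": 0}, {"hand": 0.35, "tx": 0, "ty": 0, "tz": 11, "roll": 0}, {"hand": 0.35, "tx": 0, "ty": 0, "tz": 11, "roll": 0}]}}

```text
time: 15.7
tool_pos: [0.6919, 0.1927, 0.0961]
ee_rot: [0.0, 0.682, 0.732, 0.0]
ft_force: [0.8, 0.4, -0.1]
opening: 0.349
finger_force: 0.0
```

>>> {"fn": "drive_tool", "kwargs": {"motion": [{"hand": 0, "tx": 0, "ty": 0, "tz": 0, "roll": 0}, {"hand": 0, "tx": 0, "ty": 0, "tz": 0, "roll": 0}, {"hand": 0, "tx": 0, "ty": 0, "tz": 0, "roll": 0}, {"hand": 0, "tx": 0, "ty": 0, "tz": 0, "roll": 0}, {"hand": 0, "tx": 0, "ty": 0, "tz": 0, "roll": 0}]}}

```text
time: 16.2
tool_pos: [0.6926, 0.1928, 0.0967]
ee_rot: [0.0, 0.682, 0.731, 0.0]
ft_force: [-0.0, -0.3, 2.0]
opening: 0.101
finger_force: 39.2
```

Run:
```python
from h import *
s=get_state(); print(s["opening"],s["finger_force"],s["ft_force"])
t0=s["tool_pos"]; u=np.array([.998,.068,0])
f=lambda a: (-.12*np.cos(a)+.06*np.sin(a))*u+np.array([0,0,.12*np.sin(a)+.06*np.cos(a)])
h=np.array([.624,.1856,.0245]); a1=1.65
print("pred bar-tcp",h+f(a1)-t0)
go([t0+f(a)-f(a1) for a in np.linspace(a1,0,19)],3.9)
```

```text
0.10121639652164605 39.156707525253296 [-0.03899332 -0.34116065  2.02510641]
pred bar-tcp [ 0.00061177 -0.00249562  0.04267024]
az 3.94 tool [0.6926 0.1928 0.0967] down [ 0.001  0.    -1.   ] q [0.27 0.65 0.22 1.14 0.   1.77]
[0.0, 0.0, 0.0] roll 0.0
[0.0, -1.08, -0.59] roll 0.0
[0.0, -2.21, -1.07] roll 0.0
[0.0, -3.38, -1.45] roll 0.0
[0.0, -4.58, -1.72] roll 0.0
[0.0, -5.8, -1.88] roll 0.0
[0.01, -7.03, -1.93] roll 0.0
[0.01, -8.26, -1.87] roll 0.0
[0.01, -9.47, -1.69] roll 0.0
[0.01, -10.67, -1.41] roll 0.0
[0.01, -11.83, -1.01] roll 0.0
[0.01, -12.96, -0.51] roll 0.0
[0.01, -14.03, 0.09] roll 0.0
[0.01, -15.04, 0.79] roll 0.0
[0.01, -15.99, 1.57] roll 0.0
[0.01, -16.86, 2.44] roll 0.0
[0.01, -17.64, 3.39] roll 0.0
[0.01, -18.34, 4.4] roll 0.0
[0.01, -18.94, 5.48] roll 0.0
```

>>> {"fn": "drive_tool", "kwargs": {"motion": [{"hand": 0, "tx": 0, "ty": -1.1, "tz": -0.6, "roll": 0}, {"hand": 0, "tx": 0, "ty": -2.2, "tz": -1.1, "roll": 0}, {"hand": 0, "tx": 0, "ty": -3.4, "tz": -1.45, "roll": 0}, {"hand": 0, "tx": 0, "ty": -4.6, "tz": -1.7, "roll": 0}, {"hand": 0, "tx": 0, "ty": -5.8, "tz": -1.9, "roll": 0}, {"hand": 0, "tx": 0, "ty": -7.0, "tz": -1.9, "roll": 0}, {"hand": 0, "tx": 0, "ty": -8.3, "tz": -1.9, "roll": 0}, {"hand": 0, "tx": 0, "ty": -9.5, "tz": -1.7, "roll": 0}]}}

```text
time: 17.0
tool_pos: [0.5983, 0.1862, 0.1154]
ee_rot: [0.001, 0.683, 0.731, 0.002]
ft_force: [2.0, 0.0, 6.4]
opening: 0.097
finger_force: 40.4
```

>>> {"fn": "drive_tool", "kwargs": {"motion": [{"hand": 0, "tx": 0, "ty": -1.2, "tz": 0.3, "roll": 0}, {"hand": 0, "tx": 0, "ty": -2.35, "tz": 0.7, "roll": 0}, {"hand": 0, "tx": 0, "ty": -3.5, "tz": 1.2, "roll": 0}, {"hand": 0, "tx": 0, "ty": -4.5, "tz": 1.8, "roll": 0}, {"hand": 0, "tx": 0, "ty": -5.55, "tz": 2.5, "roll": 0}, {"hand": 0, "tx": 0, "ty": -6.5, "tz": 3.3, "roll": 0}, {"hand": 0, "tx": 0, "ty": -7.4, "tz": 4.1, "roll": 0}, {"hand": 0, "tx": 0, "ty": -7.4, "tz": 4.1, "roll": 0}]}}

```text
time: 17.8
tool_pos: [0.5223, 0.1809, 0.0714]
ee_rot: [-0.0, 0.682, 0.731, -0.0]
ft_force: [3.3, 1.0, -6.3]
opening: 0.097
finger_force: 39.8
```

Run:
```python
from h import *
s=get_state(); print(s["opening"],s["finger_force"],s["ft_force"])
h=np.array([.624,.1856,.0245]); u=np.array([.998,.068,0]); off=np.array([.0006,-.0025,.0427])
f=lambda a: h-off+(-.12*np.cos(a)+.06*np.sin(a))*u+np.array([0,0,.12*np.sin(a)+.06*np.cos(a)])
go([f(a) for a in (.3,.2,.1,0)],3.9)
```

```text
0.09728376634271158 39.762632846832275 [ 3.34166914  0.99073964 -6.29836122]
az 3.95 tool [0.5223 0.1809 0.0714] down [-0.001 -0.    -1.   ] q [ 0.33  0.4  -0.31  0.87  0.    1.84]
[0.03, 0.44, -0.32] roll 0.0
[0.03, -0.44, 0.7] roll 0.0
[0.03, -1.21, 1.79] roll 0.0
[0.03, -1.87, 2.96] roll 0.0
```

>>> {"fn": "drive_tool", "kwargs": {"motion": [{"hand": 0, "tx": 0, "ty": -0.5, "tz": 0.7, "roll": 0}, {"hand": 0, "tx": 0, "ty": -1.2, "tz": 1.7, "roll": 0}, {"hand": 0, "tx": 0, "ty": -1.6, "tz": 2.4, "roll": 0}, {"hand": 0, "tx": 0, "ty": -1.9, "tz": 2.9, "roll": 0}, {"hand": 0, "tx": 0, "ty": -1.9, "tz": 3.0, "roll": 0}, {"hand": 0, "tx": 0, "ty": -1.9, "tz": 3.0, "roll": 0}, {"hand": 0, "tx": 0, "ty": -1.9, "tz": 3.0, "roll": 0}]}}

```text
time: 18.5
tool_pos: [0.5038, 0.1796, 0.0424]
ee_rot: [-0.001, 0.682, 0.731, -0.001]
ft_force: [-2.7, -1.1, 5.6]
opening: 0.097
finger_force: 41.8
```

>>> {"fn": "drive_tool", "kwargs": {"motion": [{"hand": 0, "tx": 0, "ty": 0, "tz": 0.1, "roll": 0}, {"hand": 0, "tx": 0, "ty": 0, "tz": 0.2, "roll": 0}, {"hand": 0, "tx": 0, "ty": 0, "tz": 0.2, "roll": 0}, {"hand": 0, "tx": 0, "ty": 0, "tz": 0.2, "roll": 0}]}}

```text
time: 18.9
tool_pos: [0.5038, 0.1796, 0.042]
ee_rot: [-0.0, 0.682, 0.731, -0.0]
ft_force: [-5.2, -0.6, 17.1]
opening: 0.099
finger_force: 43.2
```

The force rises with no motion, so the lid is on its stop. I release, rise clear and verify.

>>> {"fn": "drive_tool", "kwargs": {"motion": [{"hand": 0, "tx": 0, "ty": 0, "tz": -0.1, "roll": 0}, {"hand": 0.5, "tx": 0, "ty": 0, "tz": -0.1, "roll": 0}, {"hand": 0.5, "tx": 0, "ty": 0, "tz": -0.1, "roll": 0}, {"hand": 0.5, "tx": 0, "ty": 0, "tz": -0.1, "roll": 0}, {"hand": 0.5, "tx": 0, "ty": 0, "tz": -3, "roll": 0}, {"hand": 0.5, "tx": 0, "ty": 0, "tz": -8, "roll": 0}, {"hand": 0.5, "tx": 0, "ty": 0, "tz": -13, "roll": 0}, {"hand": 0.5, "tx": 0, "ty": 0, "tz": -18, "roll": 0}]}}

```text
time: 19.7
tool_pos: [0.5042, 0.1795, 0.2214]
ee_rot: [-0.0, 0.683, 0.731, -0.001]
ft_force: [0.9, -0.1, -0.4]
opening: 0.501
finger_force: 0.0
```

>>> {"fn": "drive_tool", "kwargs": {"motion": [{"hand": 0.5, "tx": 0, "ty": -6, "tz": 0, "roll": 0}, {"hand": 0.5, "tx": 0, "ty": -12, "tz": 0, "roll": 0}, {"hand": 0.5, "tx": 0, "ty": -15, "tz": 0, "roll": 0}, {"hand": 0.5, "tx": 0, "ty": -15, "tz": 0, "roll": 0}, {"hand": 0.5, "tx": 0, "ty": -15, "tz": 0, "roll": 0}, {"hand": 0.5, "tx": 0, "ty": -15, "tz": 0, "roll": 0}]}}

```text
time: 20.3
tool_pos: [0.3564, 0.1699, 0.2204]
ee_rot: [0.0, 0.683, 0.731, 0.001]
ft_force: [0.1, -0.8, 0.7]
opening: 0.499
finger_force: 0.0
```

Run:
```python
from h import *
s=get_state(); print(s["tool_pos"],s["ft_force"])
c=camera("top")
print([np.round(m["location"],3).tolist() for m in nets.mark_of("lid_handle",c)])
ys,xs=np.mgrid[150:236,145:235]; P,ok=world(c,np.c_[xs.ravel(),ys.ravel()]); P=P[ok]
f=P[(P[:,2]>.03)&(P[:,2]<.075)&(P[:,0]>.4)]; A=np.c_[f[:,:2],np.ones(len(f))]
for _ in range(4):
    co=np.linalg.lstsq(A,f[:,2],rcond=None)[0]; k=abs(A@co-f[:,2])<.003; f=f[k];A=A[k]
print("plane",co,len(f),f[:,2].mean())
```

```text
[0.35638066 0.16991706 0.2203595 ] [ 0.11825328 -0.76073416  0.67613513]
[[0.29, 0.229, 0.086], [0.509, 0.179, 0.083]]
plane [0.00124567 0.00045947 0.04354489] 4163 0.044322110647741365
```

Lid slope is about 0.001 rad, so it is shut. I hand the job in.

```bash
python3 -c "
from h import *
print(order.close_job())"
```

```text
the job is handed in; nothing more can be done
None
```

The long silver pen machine is lying inside the black case, the lid measured shut (tilt about 0.001 rad), the arm is clear, and I handed the job in at about 20 s; no verdict was shown.

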